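Hold a sensor probe centred in the guide of a covered beaker

TASK

Take the white-handled probe by its handle, lift it up and off its forked hanger, and lower its steel stem down through the blue guide hole in the beaker's cover without ever touching the guide, cover or beaker. Finish while still holding the probe in the gripper: still, upright, centred in the hole, with the mouth of the guide at the middle of the blue band on the stem. Leave the bottle, the brass weight and the small tin standing where they are.

Things in the scene. Friction and masses are not known exactly. Their poses are not given: they have to be found in the camera images.
- probe: loose probe, 0.12 kg, 171 mm tall, hanging upright, yaw varies. Origin at the stem's bottom tip, z up along the stem. Steel stem 8 mm diameter, z 0-110 mm, blue band at 40-60 mm; black round collar 32 mm diameter, 110-116 mm, its underside rests on the hanger's fork; square white handle 22 x 22 mm (sides along probe x, y), 116-171 mm, orange stripe near its top
- probe_tip (a point): centre of the bottom end of the probe's stem (the origin of the probe)
- probe_band (a point): middle of the blue band on the stem's axis, 50 mm above the tip
- probe_handle (a point): grip point on the handle's axis, 145 mm above the tip, 26 mm below the handle's top, 29 mm above the collar's top; z up
- hanger: fixed steel stand, left or right of the beaker. Origin on the bench under the hanging axis. Base x -25..+85, y +-45, 12 mm thick; post at x +55 mm. Two prongs point to -x to x -28 mm, 14 mm gap, 12 mm wide each, upper face z 145 mm. Lips at x -24 and +24 mm (top z 153 mm, its highest point) hold the collar: lift 10 mm or more before moving sideways
- fork_seat (a point): centre of the fork's upper face, on which the collar's underside rests, 145 mm above the bench
- beaker: fixed glass beaker 127 mm high, 100 mm wide, black foot ring 120 mm wide; white cover 104 mm diameter at z 127-134 mm; on it a blue round guide, 34 mm outer diameter, z 134-150 mm. An upright bore of 18 mm diameter goes through guide and cover into the empty beaker. Origin at the foot, 4.5 mm off the bore's axis
- guide_mouth (a point): centre of the bore's upper opening, on top of the blue guide, 150 mm above the bench; z points up
- bottle_buffer: bystander: loose clear bottle with a blue cap, 56 mm diameter, 107 mm high, origin at its foot; behind the work
- weight: bystander: loose small brass weight, 25 mm diameter, 26 mm high, origin at its foot; behind the work
- seal_tin: bystander: loose small round pale tin, 46 mm diameter, 20 mm high, origin at its foot; between the work and the robot

How it is judged:
By the outcome, as a careful person would: the job done as asked, in the order asked, and still so for the second after the job is handed in, while the arm keeps its last pose, push and grip.
It also fails if it takes over 54 s, if anything falls off the work surface, if the arm or the gripper's body presses on something with over 40 N, if the wrist force passes 120 N, or if a joint passes its speed limit or range.

ROBOT

A 7-joint arm with a two-finger parallel gripper is mounted at the origin on a cart in front of the work surface, level with it; the furniture and walls round the work are solid. World frame = base frame: x ahead of the robot, y to its left, z up, the work surface at z = 0. Lengths are in m, angles in rad, forces in N, time in s.
With the tool pointing down it reaches from about 0.4 to 0.85 m from the base axis. Payload 6.9 kg.
Tool frame: the origin (TCP) lies midway between the tips of the shut fingers; the grasp point (between the pads) lies behind it (ctrl.pinch_z is the z of the grasp point in the tool frame, in m); z points along the fingers, y is the line along which they close (so a half turn about z gives the same grasp; the last joint's range is limited). The gripper opens to 85 mm and grips with 20 to 120 N. Pads are 22 mm wide; open, the fingers measure 114 mm over their backs; the gripper's body (76 mm by 85 mm) begins 54 mm behind the grasp point. The pads swing forward as they close: fully open they stand 13 mm farther back than shut.
Start: joints at [1.266, 0.507, -0.238, 1.5, 0.126, 1.149, -0.155], TCP at [0.249, -0.573, 0.231] pointing down, gripper open.
Joint ranges: [-3.08, 3.08], [-0.24, 2.05], [-1.43, 1.35], [0, 2.5], [-1.52, 4.66], [0.17, 1.96], [-2.89, 2.89]. Speed limits (rad/s): [2.39, 2.39, 3.14, 3.14, 3.14, 3.14, 3.14].

INTERFACE

Orientations are given as a unit quaternion [w, x, y, z].
In Python, from station import ctrl, get_state, vision, ticket, models gives the robot as it stands. Calls block until the motion is done:
- ctrl.movep(position, orientation): joint-space move of the TCP to a pose.
- ctrl.movel(position, frame=None, max_speed=0.15): straight line of the TCP; frame=None keeps the orientation; max_speed is the mean speed in m/s.
- ctrl.set_joints(angles): joint-space move.
- ctrl.ungrasp() and ctrl.close_gripper(force=None): open the fingers fully, or close them until they stop; force is the grip in N (None keeps the last).
- ctrl.pause(seconds).
- ctrl.ik(position, orientation): joint angles nearest the present ones, or None.
- get_state(): the state.
- vision.grab_frame(name): name is "scene" or "top" or "wrist"; returns (picture, depth): 400x640x3 uint8, blue, green, red; 400x640 float32, m along the optical axis (not along the pixel's ray), 0 where there is no reading.
- vision.camera_info(name): a dict with "mtx" (3x3 intrinsics, pixels), "R" (3x3) and "t" (3): a world point X has camera coordinates R X + t; the wrist camera has in their place "hand_eye" (4x4, takes a point from camera to tool coordinates, whose origin is the TCP and whose axes are the flange's). Camera axes: x right, y down, z forward; pixel columns grow to the right and rows downward; lengths in m; the calibration is good to about 2 mm. A picture is of the moment at which its call begins: read the wrist's pose just before it. camera_info takes no time and is no camera call.
A pose or a line that the arm cannot do raises ctrl.Unreachable and nothing moves.
- ticket.close_job(): hands the job in; it is judged then, once.
Trained networks look in the newest picture that a camera, given by its name, has taken for a name from the list of things; names that differ only in an ending like _2 or _b are one class to them, and where a whole thing is asked for, a point or a joint stands for the part that bears it (a point fixed in the world has none). Each returns a list of dicts, best first, with "p" (0 to 1); they miss things now and then, are a little off and sometimes report something else, mostly with a low value. They report only what shows in the picture. A call takes as long as a camera call.
- models.recognise(camera, target): "point" ([column, row] in pixels, amid what is visible of it).
- models.masks_of(camera, target): "mask" (400x640 bool, what is visible of it) and "point" ([column, row] in pixels, amid what is visible of it).
The state is a dict: "time": time; "qpos": joint angles; "qd": joint speeds; "tau": joint torques, N m; "tcp_pos": TCP position; "eef_rot": TCP orientation; "contact_force": force on the tool from outside, world axes, zero at the start; "wrist_torque": the same for the moment, N m; "width": finger opening in m; "gripper_force": force on a finger pad.
Only numpy, scipy, OpenCV 4.12 (cv2) and the standard library are available. Lean on these libraries where they do the work, as an engineer would, in place of code of your own. Each camera call takes 0.05 s, during which the arm holds its last target. There are 200 camera calls.

## Working session

There is one attempt and no reset: what is moved stays moved. The work goes in short steps, each a Python script; the robot and the scene stay as the last script left them, time stands still between calls to the robot, and variables do not carry over. Pictures are saved under pics/ and viewed, at most 10 in all, crops included, and the job is handed in when it is done.

```bash
ls; mkdir -p pics; cat > h.py <<'E'
import numpy as np, cv2
from station import ctrl, get_state, vision, ticket, models
from scipy.spatial.transform import Rotation as Ro
def cam(n, st=None):
    c=vision.camera_info(n); K=np.array(c["mtx"])
    if "R" in c: R=np.array(c["R"]).T; return K,R,-R@np.array(c["t"])
    st=st or get_state(); w,x,y,z=st["eef_rot"]; Rt=Ro.from_quat([x,y,z,w]).as_matrix()
    H=np.array(c["hand_eye"]); return K,Rt@H[:3,:3],Rt@H[:3,3]+np.array(st["tcp_pos"])
def cloud(d,KRc):
    K,R,c=KRc; v,u=np.mgrid[:400,:640]
    P=np.stack([(u-K[0,2])/K[0,0]*d,(v-K[1,2])/K[1,1]*d,d],-1)@R.T+c
    P[d<=0]=np.nan; return P
E
python3 - <<'E'
from h import *
print(get_state()["time"],get_state()["eef_rot"],ctrl.pinch_z)
ims=[]
for n in("scene","top"):
    im,d=vision.grab_frame(n); np.savez(f"pics/{n}0.npz",im=im,d=d); P=cloud(d,cam(n)); ims.append(im)
    print(n,cam(n)[2], cam(n)[0][0,0])
    for t in("probe","hanger","beaker","bottle_buffer","weight","seal_tin"):
        for r in models.masks_of(n,t)[:2]:
            m=r["mask"];Q=P[m];Q=Q[~np.isnan(Q[:,0])]
            print(t,round(r["p"],2),np.round(r["point"]),m.sum(),len(Q) and np.round(np.percentile(Q,[2,50,98],axis=0),3).tolist())
    for t in("guide_mouth","probe_handle","probe_band","fork_seat","probe_tip"):
        for r in models.recognise(n,t)[:1]:
            u,v=np.round(r["point"]).astype(int); print(t,round(r["p"],2),u,v,np.round(P[v,u],3))
cv2.imwrite("pics/a.png",cv2.resize(np.vstack(ims),(480*800//640,600)))
cv2.imwrite("pics/scene0.png",ims[0]);cv2.imwrite("pics/top0.png",ims[1])
E
```

```text
pics
0.0 [-8.81920269e-04  9.79078238e-01  2.03482150e-01 -2.01362824e-04] -0.0187
scene [-0.105287    0.53112275  0.63746651] 488.6399943940175
probe 0.9 [386. 189.] 457 [[0.49, -0.144, 0.041], [0.498, -0.133, 0.168], [0.515, -0.124, 0.206]]
hanger 0.83 [374. 241.] 1675 [[0.477, -0.178, 0.003], [0.529, -0.132, 0.011], [0.581, -0.093, 0.149]]
hanger 0.3 [383. 188.] 531 [[0.49, -0.147, 0.042], [0.499, -0.133, 0.163], [0.524, -0.123, 0.206]]
beaker 0.78 [296. 273.] 4639 [[0.454, 0.052, -0.001], [0.484, 0.117, 0.083], [0.556, 0.154, 0.148]]
bottle_buffer 0.88 [240. 220.] 959 [[0.746, 0.042, 0.004], [0.757, 0.07, 0.058], [0.782, 0.088, 0.106]]
weight 0.62 [370. 240.] 1829 [[0.477, -0.178, 0.003], [0.532, -0.132, 0.012], [0.584, -0.093, 0.149]]
weight 0.46 [298. 212.] 89 [[0.739, -0.109, 0.0], [0.748, -0.098, 0.013], [0.761, -0.091, 0.024]]
seal_tin 0.51 [238. 221.] 1031 [[0.746, 0.041, 0.001], [0.758, 0.071, 0.058], [0.788, 0.088, 0.106]]
guide_mouth 0.72 296 273 [0.474 0.12  0.089]
probe_handle 0.8 383 191 [ 0.496 -0.124  0.164]
probe_band 0.96 384 189 [ 0.497 -0.128  0.166]
fork_seat 0
[... 437 characters left out ...]
]]
beaker 0.36 [381. 233.] 1978 [[0.48, -0.174, 0.008], [0.537, -0.126, 0.012], [0.585, -0.096, 0.152]]
bottle_buffer 0.77 [289. 123.] 794 [[0.749, 0.034, 0.009], [0.762, 0.057, 0.076], [0.791, 0.084, 0.108]]
weight 0.7 [361. 138.] 142 [[0.743, -0.118, -0.003], [0.751, -0.104, 0.016], [0.773, -0.092, 0.028]]
seal_tin 0.6 [330. 308.] 430 [[0.363, -0.049, 0.001], [0.385, -0.026, 0.019], [0.405, -0.006, 0.022]]
seal_tin 0.5 [391. 241.] 296 [[0.492, -0.148, 0.148], [0.503, -0.134, 0.203], [0.517, -0.125, 0.208]]
guide_mouth 0.78 267 244 [0.504 0.088 0.149]
probe_handle 0.79 396 240 [ 0.504 -0.135  0.206]
probe_band 0.83 392 241 [ 0.503 -0.129  0.205]
probe_tip 0.82 397 242 [ 0.501 -0.136  0.207]
```

View pics/scene0.png

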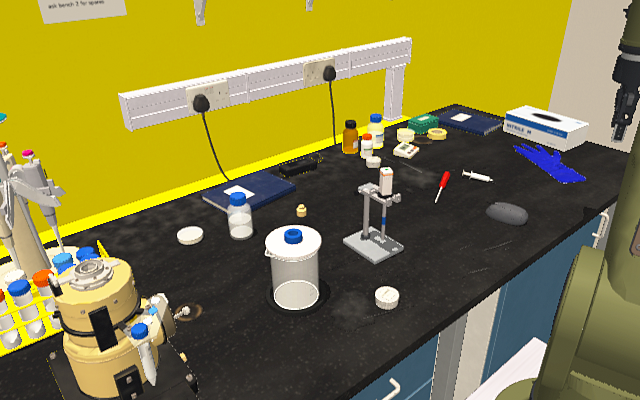

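View pics/top0.png

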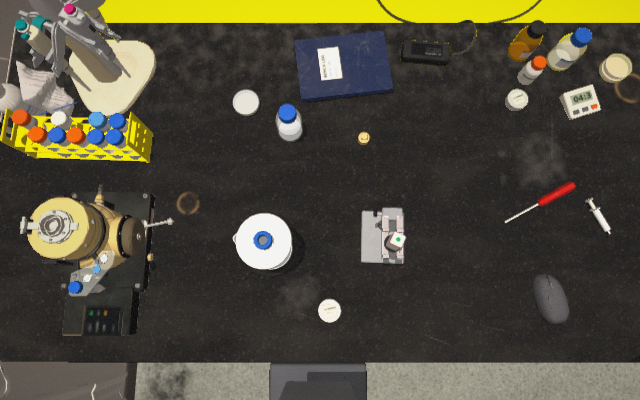

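The scene view shows the probe on its hanger at about (385,185), the beaker with its guide at (293,236) and the tin at (387,297). In the top view the handle is at (396,240), the guide at (263,240) and the tin at (330,310). The hanger's post is on the side away from the robot. Next I'll take close wrist views.

```bash
python3 - <<'E'
from h import *
c=vision.camera_info("wrist");print(np.round(c["mtx"],1).tolist(),np.round(c["hand_eye"],3).tolist())
q0=np.array(get_state()["eef_rot"])
# tool down, tool y along world y:  candidates
H=np.array(c["hand_eye"])
def quat(yaw):
    x,y,z,w=(Ro.from_euler("z",yaw)*Ro.from_euler("x",np.pi)).as_quat(); return [w,x,y,z]
def best(yaws,p):
    r=[(y,ctrl.ik(p,quat(y))) for y in yaws]; 
    for y,j in r: print(y,None if j is None else np.round(j,2))
for p in([.503,-.135,.36],[.503,-.135,.161],[.505,.09,.261]):
    best(np.arange(-4,4)*np.pi/4,p)
E
```

```text
[[284.1, 0.0, 318.5], [0.0, 284.1, 197.7], [0.0, 0.0, 1.0]] [[0.001, -0.95, -0.312, 0.08], [1.0, 0.0, 0.001, -0.001], [-0.001, -0.312, 0.95, -0.143], [0.0, 0.0, 0.0, 1.0]]
-3.141592653589793 [ 0.91  0.38 -1.05  1.53  0.33  1.43  1.42]
-2.356194490192345 [ 0.99  0.44 -1.22  1.52  0.42  1.47  2.11]
-1.5707963267948966 [-0.51  0.44  1.15  1.54 -0.4   1.43 -2.47]
-0.7853981633974483 [ 0.38  0.26 -0.23  1.53  0.06  1.35 -2.21]
0.0 [ 0.52  0.27 -0.42  1.53  0.11  1.36 -1.48]
0.7853981633974483 [ 0.64  0.29 -0.6   1.53  0.17  1.37 -0.75]
1.5707963267948966 [ 0.75  0.32 -0.77  1.53  0.22  1.39 -0.03]
2.356194490192345 [ 0.81  0.34 -0.87  1.53  0.26  1.4   0.72]
-3.141592653589793 [ 0.83  0.55 -0.94  1.87  0.53  0.99  1.23]
-2.356194490192345 [ 0.95  0.67 -1.23  1.87  0.71  1.13  1.82]
-1.5707963267948966 [ 0.13  0.42  0.12  1.88 -0.06  0.85 -2.86]
-0.7853981633974483 [ 0.27  0.42 -0.08  1.88  0.04  0.85 -2.19]
0.0 [ 0.43  0.43 -0.31  1.87  0.17  0.87 -1.53]
0.7853981633974483 [ 0.56  0.45 -0.5   1.87  0.27  0.89 -0.86]
1.5707963267948966 [ 0.67  0.48 -0.67  1.87  0.37  0.92 -0.17]
2.356194490192345 [ 0.77  0.52 -0.83  1.87  0.46  0.96  0.51]
-3.141592653589793 [ 0.59  0.56 -1.32  1.73  0.57  1.3   0.71]
-2.356194490192345 [ 0.56  0.52 -1.22  1.73  0.51  1.26  1.56]
-1.5707963267948966 [ 0.56  0.52 -1.22  1.73  0.51  1.26  2.35]
-0.7853981633974483 [ 0.13  0.33 -0.49  1.74  0.17  1.12 -2.77]
0.0 [ 0.31  0.37 -0.76  1.74  0.28  1.14 -2.1 ]
0.7853981633974483 [ 0.37  0.39 -0.86  1.74  0.32  1.16 -1.36]
1.5707963267948966 [ 0.41  0.41 -0.93  1.74  0.35  1.17 -0.61]
2.356194490192345 [ 0.49  0.46 -1.07  1.74  0.43  1.21  0.09]
```

```bash
cat >> h.py <<'E'
def quat(yaw):
    x,y,z,w=(Ro.from_euler("z",yaw)*Ro.from_euler("x",np.pi)).as_quat(); return [w,x,y,z]
def plane(uv,z,KRc):
    K,R,c=KRc; uv=np.asarray(uv,float).reshape(-1,2)
    r=np.c_[(uv-K[:2,2])/K[[0,1],[0,1]],np.ones(len(uv))]@R.T
    return c+r*((z-c[2])/r[:,2])[:,None]
def handle(im,d,k):
    P=cloud(d,k); m=(P[...,2]>.196)&(P[...,2]<.215)&(abs(P[...,0]-.503)<.04)&(abs(P[...,1]+.135)<.04)
    n,l,s,_=cv2.connectedComponentsWithStats(m.astype(np.uint8)); i=1+s[1:,4].argmax(); v,u=np.where(l==i)
    Q=plane(np.c_[u,v],np.median(P[l==i][:,2]),k)[:,:2]
    return cv2.minAreaRect((Q*1000).astype(np.float32)), np.median(P[l==i][:,2]), len(u)
def guide(im,d,k,z=.15):
    hsv=cv2.cvtColor(im,cv2.COLOR_BGR2HSV); P=cloud(d,k)
    b=(hsv[...,0]>95)&(hsv[...,0]<130)&(hsv[...,1]>110)&(abs(P[...,0]-.505)<.04)&(abs(P[...,1]-.088)<.04)
    t=b&(P[...,2]>.145)&(P[...,2]<.156)
    v,u=np.where(t); Q=plane(np.c_[u,v],z,k)[:,:2]
    (x,y),r=cv2.minEnclosingCircle((Q*1000).astype(np.float32))
    # bore: hole in top-face mask
    cs,hi=cv2.findContours(t.astype(np.uint8),cv2.RETR_CCOMP,cv2.CHAIN_APPROX_NONE); o=[]
    for c,h in zip(cs,hi[0]):
        if h[3]>=0 and cv2.contourArea(c)>30:
            (a,b2),rr=cv2.minEnclosingCircle((plane(c[:,0],z,k)[:,:2]*1000).astype(np.float32)); o.append((round(a,1),round(b2,1),round(rr,1)))
    return (round(x,1),round(y,1),round(r,1)),o,np.median(P[t][:,2]),len(u)
E
python3 - <<'E'
from h import *
z=np.load("pics/top0.npz"); k=cam("top"); print(handle(z["im"],z["d"],k)); print(guide(z["im"],z["d"],k))
ims=[]
for p,y in(([.503,-.135,.34],0),([.503,-.135,.34],.785),([.505,.09,.34],.785),([.505,.09,.34],0)):
    ctrl.movep(p,quat(y)); ctrl.pause(.2); st=get_state(); im,d=vision.grab_frame("wrist"); k=cam("wrist",st); ims.append(im)
    np.savez(f"pics/w{len(ims)}.npz",im=im,d=d,R=k[1],c=k[2])
    try: print(handle(im,d,k) if p[1]<0 else guide(im,d,k))
    except Exception as e: print(e)
print(get_state()["time"])
cv2.imwrite("pics/w.png",cv2.resize(np.vstack([np.hstack(ims[:2]),np.hstack(ims[2:])]),(800,500)))
E
```

```text
(((505.1062316894531, -137.07083129882812), (22.457042694091797, 23.102521896362305), 66.39431762695312), np.float64(0.2049061643007818), 180)
((511.9, 96.2, 16.2), [(511.9, 96.4, 10.5)], np.float64(0.1489424418725998), 180)
(((506.42950439453125, -137.70880126953125), (22.080280303955078, 23.528554916381836), 64.95305633544922), np.float64(0.20646895477476326), 478)
(((505.8578186035156, -136.15017700195312), (23.549171447753906, 22.024757385253906), 64.32101440429688), np.float64(0.20653726267714856), 477)
((511.6, 98.4, 15.8), [(511.5, 98.1, 10.1)], np.float64(0.15078069981718245), 351)
((511.8, 97.3, 15.9), [], np.float64(0.1507447136607699), 199)
6.4417
```

View pics/w.png

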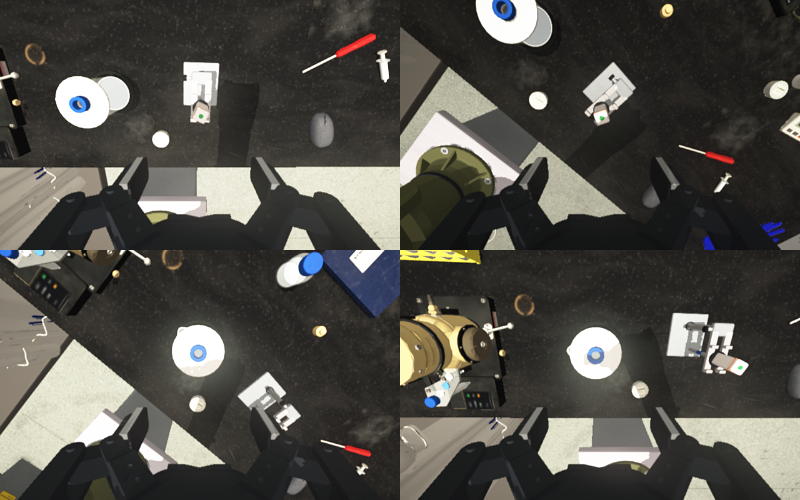

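The four wrist views agree. The handle centre is at about (506,-137) mm with its sides at 65°/-25°, and the bore is at about (511.7,97.8) mm. I'll grasp at yaw -25°, closing mostly along y.

```bash
python3 - <<'E'
from h import *
y=np.deg2rad(-25); x0,y0=.5058,-.1370
ctrl.movep([x0,y0,.30],quat(y)); ctrl.pause(.2); st=get_state(); im,d=vision.grab_frame("wrist"); 
try: print(handle(im,d,cam("wrist",st)))
except Exception as e: print(e)
ctrl.movel([x0,y0,.1615],max_speed=.1); print(get_state()["contact_force"],get_state()["tcp_pos"])
ctrl.close_gripper(50); s=get_state(); print(s["width"],s["gripper_force"],s["contact_force"],s["time"])
im,d=vision.grab_frame("scene"); cv2.imwrite("pics/g.png",cv2.resize(im[120:300,280:500],None,fx=3,fy=3,interpolation=cv2.INTER_CUBIC))
ctrl.movel([x0,y0,.19],max_speed=.05); s=get_state(); print(s["width"],s["gripper_force"],s["contact_force"])
ctrl.movel([x0,y0,.336],max_speed=.12); ctrl.pause(.3); s=get_state(); print(s["width"],s["contact_force"],s["wrist_torque"],s["tcp_pos"],s["time"])
im,d=vision.grab_frame("scene"); np.savez("pics/s1.npz",im=im,d=d); a=im[60:260,280:500]
im,d=vision.grab_frame("top"); np.savez("pics/t1.npz",im=im,d=d)
cv2.imwrite("pics/l.png",cv2.resize(a,None,fx=3,fy=3,interpolation=cv2.INTER_CUBIC)[:600])
st=get_state(); im,d=vision.grab_frame("wrist"); k=cam("wrist",st); np.savez("pics/w5.npz",im=im,d=d,R=k[1],c=k[2]); cv2.imwrite("pics/w5.png",im)
E
```

```text
(((506.21337890625, -138.7265167236328), (21.185300827026367, 23.123653411865234), 65.2381362915039), np.float64(0.2064079259601022), 621)
[ 0.23267158 -0.53020128 -0.47358968] [ 0.50615461 -0.13705976  0.16201691]
0.021442884428484663 49.87225592136383 [-0.21331384  0.55954315  2.69699158] 9.7417
0.0214343772333243 49.699416160583496 [ 0.037785   -0.55578076 -1.04834607]
0.021639405111064963 [-0.82997239 -0.00659167 -1.15257348] [ 0.04012223  0.01896235 -0.01265579] [ 0.50572131 -0.13696238  0.33572055] 12.175
```

View pics/l.png

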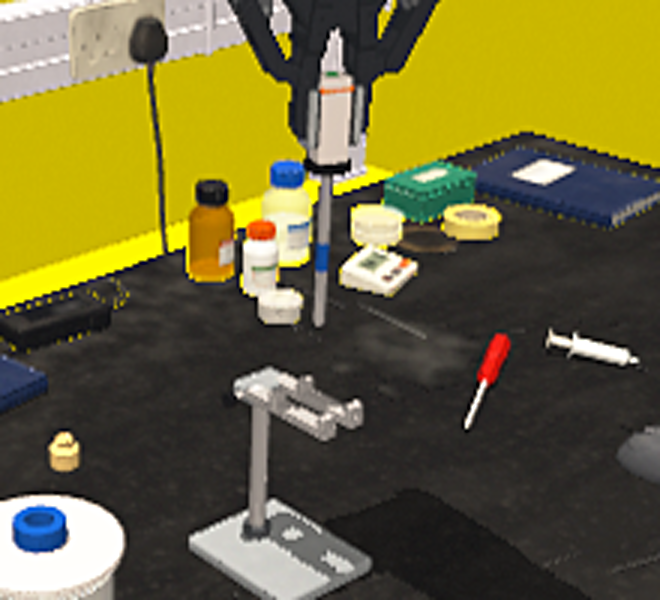

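View pics/w5.png

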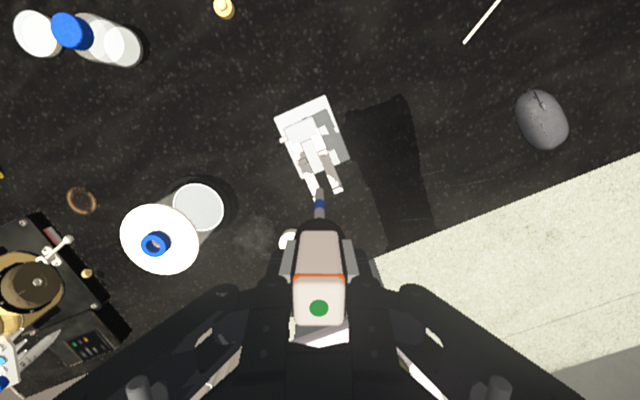

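The probe is held and hangs clear of the hanger, with its tip near (387,168) in full-frame scene pixels. Next I'll measure the stem axis relative to the tool at two yaws.

```bash
cat >> h.py <<'E'
def stem(im,d,k,st):
    """axis line from depth: centre line in tool frame xy at TCP depth s (below TCP)"""
    T=np.array(st["tcp_pos"]); w,x,y,z=st["eef_rot"]; Rt=Ro.from_quat([x,y,z,w]).as_matrix()
    P=(cloud(d,k)-T)@Rt     # tool coords
    m=(np.hypot(P[...,0],P[...,1])<.02)&(P[...,2]>.016)&(P[...,2]<.135)
    v,u=np.where(m); Q=P[m]; cc=(k[2]-T)@Rt
    # lateral: per z-slice mid of the silhouette rays perpendicular to view; use rows
    out=[]
    for s in np.arange(.02,.125,.012):
        q=Q[(Q[:,2]>=s)&(Q[:,2]<s+.012)]
        if len(q)<4: continue
        vd=q[:,:2].mean(0)-cc[:2]; vd/=np.linalg.norm(vd); n=np.array([-vd[1],vd[0]])
        a=q[:,:2]@n; lat=(a.max()+a.min())/2; dep=np.median(q[:,:2]@vd)+.0031
        out.append([q[:,2].mean(),*(n*lat+vd*dep),lat,*n,len(q)])
    return np.array(out),Q
E
python3 - <<'E'
from h import *
np.set_printoptions(precision=4,suppress=True)
rows=[]
for yw in(-25,65,20):
    ctrl.movep([.50,-.03,.34],quat(np.deg2rad(yw))); ctrl.pause(.4); st=get_state()
    for n in("scene","wrist"):
        im,d=vision.grab_frame(n); k=cam(n,st); np.savez(f"pics/m_{n}{yw}.npz",im=im,d=d,R=k[1],c=k[2],K=k[0],T=st["tcp_pos"],q=st["eef_rot"])
        o,Q=stem(im,d,k,st); print(yw,n,len(Q),"zmax",Q[:,2].max() if len(Q) else 0); print(o*[1e3,1e3,1e3,1e3,1,1,1])
    print(st["tcp_pos"],st["eef_rot"])
print(get_state()["time"])
E
```

```text
-25 scene 243 zmax 0.1267049742172319
[[ 27.5356  -0.5641   0.1694   0.3338  -0.3057   0.9521  19.    ]
 [ 37.8538  -0.7956   0.2798   0.51    -0.3062   0.952   26.    ]
 [ 50.2286  -0.5399   0.5478   0.6868  -0.3062   0.952   24.    ]
 [ 62.18    -1.0251  -0.3189   0.0104  -0.3063   0.9519  26.    ]
 [ 74.0768  -1.3151  -0.2911   0.1249  -0.3057   0.9521  30.    ]
 [ 85.9406  -0.5534   0.1393   0.302   -0.3062   0.952   27.    ]
 [ 98.462    0.3014   0.6061   0.4846  -0.3063   0.9519  27.    ]
 [110.1169   0.0448   0.6715   0.6255  -0.3061   0.952   29.    ]
 [120.9174  -0.3496   0.7055   0.7787  -0.3064   0.9519  23.    ]]
-25 wrist 294 zmax 0.12286071836413297
[[ 50.6915  -0.5072  -0.1129   0.1177  -0.0096  -1.      53.    ]
 [ 62.3217  -0.3289  -0.0649   0.068   -0.0095  -1.      66.    ]
 [ 73.9738  -0.3533  -0.039    0.0424  -0.0095  -1.      52.    ]
 [ 85.7611  -0.2427   0.3851  -0.3817  -0.014   -0.9999  37.    ]
 [ 97.5903  -0.2484   0.0566  -0.0539  -0.0109  -0.9999  35.    ]
 [109.7956  -0.2067   0.0735  -0.071   -0.0121  -0.9999  33.    ]
 [119.4417  -0.3237   0.0787  -0
[... 1787 characters left out ...]
]
 [109.9943  -0.4467  -0.5716   0.1368  -0.89     0.456   23.    ]
 [120.944   -0.4618  -0.3056   0.2716  -0.8899   0.4562  19.    ]]
20 wrist 294 zmax 0.12285941462310218
[[ 50.5442   0.3287  -0.5091   0.5071  -0.0061  -1.      54.    ]
 [ 62.1916   0.2044  -0.4772   0.4752  -0.0095  -1.      65.    ]
 [ 73.5263   0.4575  -0.4209   0.4171  -0.0083  -1.      50.    ]
 [ 85.5881   0.2753  -0.42     0.4174  -0.0095  -1.      40.    ]
 [ 98.1055   0.1039  -0.3481   0.347   -0.0107  -0.9999  35.    ]
 [109.6106   0.3112  -0.3393   0.3362  -0.0097  -1.      31.    ]
 [119.2857   0.0881  -0.3177   0.3166  -0.0121  -0.9999  18.    ]]
[ 0.5    -0.0301  0.3399] [-0.      0.9848  0.1738 -0.    ]
16.4
```

The stem is upright in the tool to within about 0.3°, centred within about 0.5 mm, and its tip is 126.5 mm below the TCP. Now I'll refine the bore position from all the frames by fitting the guide's silhouette.

```bash
cat >> h.py <<'E'
from scipy.optimize import minimize
A=np.linspace(0,2*np.pi,60)
def proj(X,k): 
    K,R,c=k; q=(X-c)@R@K.T; return q[:,:2]/q[:,2:]
def fit_guide(im,k,x0=(.5117,.0975),ignore=None):
    S=6; hsv=cv2.cvtColor(im,cv2.COLOR_BGR2HSV)
    b=((hsv[...,0]>95)&(hsv[...,0]<130)&(hsv[...,1]>110)&(hsv[...,2]>40)).astype(np.uint8)
    c=proj(np.array([[*x0,.145]]),k)[0]; r=40; u0,v0=(np.round(c)-r).astype(int)
    if u0<0 or v0<0 or u0+2*r>640 or v0+2*r>400: return None
    b=b[v0:v0+2*r,u0:u0+2*r]; n,l,s,_=cv2.connectedComponentsWithStats(b); i=1+s[1:,4].argmax(); b=(l==i).astype(np.uint8)
    h=cv2.findContours(b,cv2.RETR_EXTERNAL,cv2.CHAIN_APPROX_NONE)[0]; b=cv2.drawContours(b*0,h,-1,1,-1)  # fill bore
    B=cv2.resize(b,None,fx=S,fy=S,interpolation=cv2.INTER_NEAREST).astype(bool)
    def cost(p):
        X=np.vstack([np.c_[p[0]/1e3+.017*np.cos(A),p[1]/1e3+.017*np.sin(A),A*0+z] for z in(.134,.15)])
        q=((proj(X,k)-[u0,v0]+.5)*S-.5); m=np.zeros(B.shape,np.uint8)
        cv2.fillConvexPoly(m,cv2.convexHull(np.round(q*16).astype(np.int32)),1,shift=4); m=m.astype(bool)
        return 1-(m&B).sum()/(m|B).sum()
    o=minimize(cost,np.array(x0)*1e3,method="Nelder-Mead",options=dict(initial_simplex=np.array(x0)*1e3+np.array([[0,0],[3,0],[0,3]]),xatol=.02,fatol=1e-4))
    return np.round(o.x,2),round(1-o.fun,3)
E
python3 - <<'E'
from h import *
for n in("top","scene"):
    print(n,fit_guide(np.load(f"pics/{n}0.npz")["im"],cam(n)))
print("scene m",fit_guide(np.load("pics/m_scene20.npz")["im"],cam("scene")))
K=cam("wrist")[0]
for f in("w1","w2","w3","w4","w5","m_wrist-25","m_wrist65","m_wrist20"):
    z=np.load(f"pics/{f}.npz"); print(f,fit_guide(z["im"],(K,z["R"],z["c"])))
E
```

```text
top (array([512.03,  96.35]), np.float64(0.851))
scene (array([511.95,  95.95]), np.float64(0.813))
scene m (array([511.95,  95.95]), np.float64(0.813))
w1 (array([509.37,  97.99]), np.float64(0.796))
w2 None
w3 (array([510.06,  95.94]), np.float64(0.778))
w4 (array([509.71,  97.93]), np.float64(0.268))
w5 (array([509.65,  97.93]), np.float64(0.781))
m_wrist-25 (array([508.93,  99.53]), np.float64(0.707))
m_wrist65 (array([510.97,  96.55]), np.float64(0.857))
m_wrist20 (array([509.69,  96.53]), np.float64(0.78))
```

```bash
python3 - <<'E'
from h import *
ctrl.movep([.5118,.0965,.34],quat(np.deg2rad(55))); ctrl.movel([.5118,.0965,.2955],max_speed=.05); ctrl.pause(.4)
st=get_state(); T=np.array(st["tcp_pos"]); print(T,st["eef_rot"],st["time"]); crops=[]
for n in("scene","wrist","top"):
    im,d=vision.grab_frame(n); k=cam(n,st); np.savez(f"pics/h_{n}.npz",im=im,d=d,R=k[1],c=k[2],K=k[0],T=T,q=st["eef_rot"])
    print(n,fit_guide(im,k))
    o,Q=stem(im,d,k,st); print(np.round(o[:,:4]*1e3,2).tolist() if len(o) else len(Q))
    u,v=proj(np.array([[*T[:2],.165]]),k)[0].astype(int); c=im[max(v-35,0):v+35,u-30:u+30]
    crops.append(cv2.resize(c,(260,303),interpolation=cv2.INTER_NEAREST)); print(u,v,c.shape)
cv2.imwrite("pics/h.png",cv2.resize(np.hstack(crops),(780,303)))
E
```

```text
[0.51183298 0.0964882  0.29558145] [4.58337480e-05 8.87019110e-01 4.61732705e-01 7.14704979e-05] 18.4167
scene (array([512.04,  96.06]), np.float64(0.819))
[[27.77, -0.74, -0.39, 0.74], [38.08, -0.35, -0.26, 0.35], [49.9, 0.09, -0.53, -0.09], [62.14, -0.78, -0.61, 0.78], [73.57, -0.46, -1.34, 0.47], [85.58, -0.02, -0.79, 0.02], [97.7, -0.34, -0.2, 0.34], [109.7, -0.57, -0.55, 0.57], [120.5, -0.3, 0.06, 0.3]]
292 224 (70, 60, 3)
wrist (array([509.65,  95.6 ]), np.float64(0.473))
[[50.72, 0.82, -0.44, 0.43], [62.54, 0.45, -0.39, 0.39], [73.79, 1.0, -0.36, 0.35], [85.98, 0.86, -0.73, 0.72], [98.28, 0.83, -0.33, 0.33], [110.35, 0.67, -0.32, 0.31], [119.77, 0.8, -0.29, 0.28]]
319 188 (70, 60, 3)Traceback (most recent call last):
  File "<stdin>", line 6, in <module>
  File "h.py", line 60, in fit_guide
    b=b[v0:v0+2*r,u0:u0+2*r]; n,l,s,_=cv2.connectedComponentsWithStats(b); i=1+s[1:,4].argmax(); b=(l==i).astype(np.uint8)
                                                                               ~~~~~~~~~~~~~~^^
ValueError: attempt to get argmax of an empty sequence
```

```bash
python3 - <<'E'
from h import *
cr=[]
for n,h in(("scene",30),("wrist",30)):
    z=np.load(f"pics/h_{n}.npz"); k=(z["K"],z["R"],z["c"]); T=z["T"]; S=9 if n=="scene" else 6
    u,v=np.round(proj(np.array([[*T[:2],.155]]),k)[0]).astype(int); w=20 if n=="scene" else 32
    c=cv2.resize(z["im"][v-30:v+30,u-w:u+w],None,fx=S,fy=S,interpolation=cv2.INTER_NEAREST)
    for g in((.5118,.0965),):
        for r,zz in((.017,.15),(.017,.134),(.009,.15)):
            q=proj(np.c_[g[0]+r*np.cos(A),g[1]+r*np.sin(A),A*0+zz],k)
            q=((q-[u-w,v-30]+.5)*S); cv2.polylines(c,[np.round(q).astype(np.int32)],True,(0,255,255),1)
    cr.append(cv2.resize(c,(w*S*1,540)))
cv2.imwrite("pics/h2.png",np.hstack(cr)); print([c.shape for c in cr])
E
```

```text
[(540, 180, 3), (540, 192, 3)]
```

View pics/h2.png

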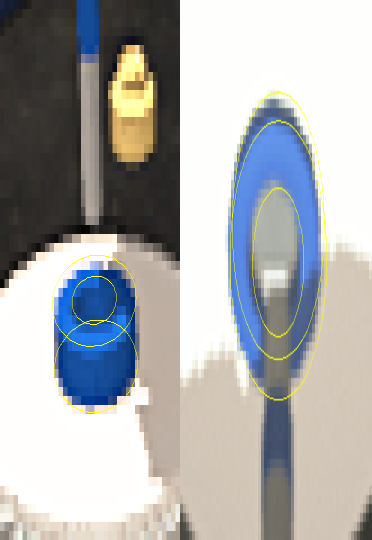

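In scene and wrist, the stem lies within about 0.6 mm of the bore axis sideways. After a small correction I'll lower it slowly.

```bash
python3 - <<'E'
from h import *
x,y=.5117,.0968
ctrl.movel([x,y,.285],max_speed=.03); ctrl.pause(.3); f0=np.array(get_state()["contact_force"]); print(f0,get_state()["tcp_pos"])
for z in(.265,.245,.2268):
    ctrl.movel([x,y,z],max_speed=.03); s=get_state(); df=np.array(s["contact_force"])-f0; print(z,df,s["tcp_pos"])
    if np.linalg.norm(df)>3: ctrl.pause(.3); print("recheck",np.array(get_state()["contact_force"])-f0)
ctrl.pause(.5); st=get_state(); T=np.array(st["tcp_pos"]); print(T,st["time"],np.array(st["contact_force"])-f0,st["wrist_torque"])
cr=[]
for n in("scene","wrist"):
    im,d=vision.grab_frame(n); k=cam(n,st); np.savez(f"pics/f_{n}.npz",im=im,d=d,R=k[1],c=k[2],K=k[0],T=T,q=st["eef_rot"])
    o,Q=stem(im,d,k,st); print(np.round(o[:4,:4]*1e3,2).tolist())
    u,v=np.round(proj(np.array([[*T[:2],.165]]),k)[0]).astype(int)
    c=np.ascontiguousarray(cv2.resize(im[v-30:v+30,u-20:u+20],None,fx=9,fy=9,interpolation=cv2.INTER_NEAREST))
    for zz in(.15,.16,.21):
        q=(proj(np.array([[*T[:2],zz]]),k)[0]-[u-20,v-30]+.5)*9; cv2.line(c,(int(q[0])-60,int(q[1])),(int(q[0])-30,int(q[1])),(0,0,255),1); cv2.circle(c,tuple(int(a) for a in q),2,(0,0,255),-1)
    cr.append(c)
cv2.imwrite("pics/f.png",np.hstack(cr))
E
```

```text
[-0.06544895  0.00511711 -1.42682521] [0.51175794 0.09681573 0.28513574]
0.265 [-0.45707839 -0.3592364   0.74555164] [0.51175796 0.09688107 0.2650955 ]
0.245 [-0.16568504  0.44254455  0.54235114] [0.51180197 0.09686317 0.24510525]
0.2268 [ 0.31178521 -0.82113128  0.97233819] [0.51178684 0.09685566 0.22683858]
[0.51169148 0.0967916  0.22684349] 22.2583 [ 1.48951806 -0.58641518  0.36249258] [-0.02725329  0.0142228   0.01143028]
[[28.31, -0.5, -1.88, 0.5], [38.1, -0.05, -0.81, 0.05], [50.4, -0.5, 0.11, 0.5], [61.41, -0.04, -0.18, 0.04]]
[[50.6, 0.82, -0.42, 0.42], [62.41, 0.66, -0.38, 0.38], [76.13, 1.5, -1.15, 1.15], [87.63, 7.87, -0.14, -0.04]]
```

View pics/f.png

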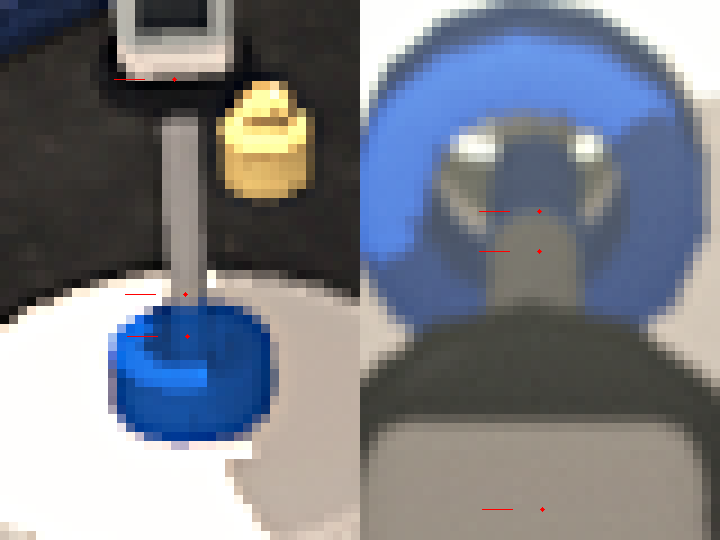

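The stem sits centred within about 0.5 mm in both views: stem against bore is 533/530 in the wrist half, and stem against guide 187/189 in the scene half. The band's top edge is at about z = 160 mm as intended, and no contact shows, so I'm handing it in.

```bash
python3 -c "
from h import *
print(ticket.close_job(), get_state()['time'])"
```

```text
the job is handed in; nothing more can be done
the job is handed in; nothing more can be done
```

The job is handed in at about 22 s: the probe is still gripped, upright and within about 0.5 mm of centre in the guide hole, with the band's middle within about 1–2 mm of the guide's mouth; I saw no sign of touching the guide, cover or beaker, and the arm went near none of the bystanders, though I didn't re-check each one at the end.

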